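# Clamp the lid of a gassed culture chamber with its star wheel

## Task

Two culture dishes are in the gas chamber and its clear lid is lying on the seal. Swing the blue clamp bridge over the lid until it stops in its catch, then wind the star wheel down clockwise by its spokes until the lid is clamped hand-tight: stop as soon as the wheel turns clearly heavier and do not force it, or the lid cracks. Leave the lid flat and centred, let go of the wheel, and disturb nothing else on the table.

Things in the scene. Friction and masses are not known exactly. Their poses are not given: they have to be found in the camera images.
- chamber: round gas chamber, fixed to the table: grey base plate 150x236x16 mm, clear cylinder with an aluminium flange 132 mm across, steel hinge post and steel catch post. Origin on the chamber axis at table height; x and y level, z up. The hinge axis of the bridge is at y = -85 mm, the catch at y = +85 mm (its lip tops out at z = 150 mm and it is open towards -x).
- bridge (a joint): blue clamp bridge turning about the vertical axis of the hinge post (x = 0, y = -85 mm of the chamber), rad: 0 = fully over the lid against the catch, positive = swung open, counter-clockwise seen from above; the catch has a soft rubber buffer. It swings level at z = 124 to 142 mm, carries screw and star wheel with it, and stays where it is left (about 0.6 N at the swing knob moves it).
- swing_knob (a point): upright black knob at the free end of the bridge, 19 mm across, from z = 136 to 183 mm; the point is on its axis at z = 164 mm, 197 mm from the hinge axis. Push it sideways to swing the bridge.
- wheel_hub (a point): centre of the star wheel in the plane of its spokes: five level steel spokes 10 mm thick, 72 degrees apart, on a low domed hub 42 mm across (8 mm above, 10 mm below this plane), each with a black ball 22 mm across centred 78 mm out. Upright axis, 85 mm from the hinge axis. Below the spokes nothing of the clamp but the swing knob rises above z = 151 mm.
- spoke_ball (a point): centre of the ball on the end of one of the five spokes, 78 mm from the hub centre; it goes round with the wheel.
- star_wheel: star wheel, origin at the hub centre. Clockwise from above screws it and the foot down 3.2 mm per rad; 2 to 5.5 rad before the foot (its setting on the screw varies) meets the lid. It turns freely at about 3 N pushed 62 mm from the axis; once the foot bears, the push rises about 1 N per 0.1 rad: 6 to 7 N is hand-tight, over 8.5 N overloads the lid. Let go, it eases back up to 0.5 rad and stays.
- lid: loose clear lid 128 mm across, about 0.5 kg, with a round aluminium boss 34 mm across in the middle, on which the foot bears; origin on its axis at the underside of its rim where it lies on the black seal, z up; the top of the boss is 18 mm above the origin.
- medium_pink: small medium bottle with pink contents and a blue cap, 44x45x88 mm, bystander, origin under its centre
- medium_amber: small medium bottle with amber contents and a white cap, 44x45x88 mm, bystander, origin under its centre
- spray_bottle: teal spray bottle with a white trigger head, 60x126x262 mm, bystander, origin under its centre
- carton_0: white and teal carton, 85x130x42 mm, bystander, origin under its centre
- timer: white bench timer, 41x68x55 mm, bystander, origin under its centre
- log_book: green spiral notebook, 210x153x16 mm, bystander, origin under its centre
- pen: white pen lying on the notebook, 11x145x9 mm, bystander, origin under its centre
- seal: black rubber seal ring 122 mm across, 4 mm high, set in the chamber flange; origin on its axis at its underside, z up. The lid lies on it and is pressed on it by the steel pressure foot (30 mm across, on disc springs under the bridge).
Not all that is in view belongs to the job. Several things have the shape of the lid; the one meant has the colours described above.

How it is judged:
By the outcome, as a careful person would: the job done as asked, in the order asked, and still so for the second after the job is handed in, with the robot touching nothing.
It also fails if it takes over 67 s, if anything falls off the work surface, if the arm or the gripper's body presses on something with over 40 N, if the wrist force passes 120 N, or if a joint passes its speed limit or range.

## Robot

A 7-joint arm with a two-finger parallel gripper is mounted at the origin on a cart in front of the work surface, level with it; the furniture and walls round the work are solid. World frame = base frame: x ahead of the robot, y to its left, z up, the work surface at z = 0. Lengths are in m, angles in rad, forces in N, time in s.
With the tool pointing down it reaches from about 0.4 to 0.85 m from the base axis. Payload 10.4 kg.
Tool frame: the origin (TCP) lies midway between the tips of the shut fingers; the grasp point (between the pads) lies 19 mm behind it (r.grasp_offset is the distance from the TCP to the grasp point, in m); x points along the fingers, y is the direction in which the jaws open and shut, and the axes are right-handed (so a half turn about x gives the same grasp; the last joint's range is limited). The gripper opens to 87 mm and grips with 3 to 60 N. Pads are 19 mm wide; open, the fingers measure 117 mm over their backs; the gripper's body (75 mm by 190 mm) begins 51 mm behind the grasp point.
Start: joints at [1.173, 0.332, -0.065, 1.46, 0.022, 1.35, -0.088], TCP at [0.229, -0.582, 0.223] pointing down, gripper open.
Joint ranges: [-2.6, 2.6], [-0.5, 2.12], [-1.47, 1.34], [0.16, 2.42], [-1.27, 4.41], [0.06, 2.06], [-2.6, 2.6]. Speed limits (rad/s): [2.22, 2.22, 2.79, 2.79, 3.14, 3.14, 3.14].

## Interface

Orientations are given as a unit quaternion [x, y, z, w].
In Python, from bench import r, vision, close_job gives the robot as it stands. The module is installed in compiled form; this text tells all that it offers.
- The arm moves only by the shell command python3 -m pendant 'ROWS' [OPENING] [FORCE]. ROWS is text: rows parted by semicolons, each of 6 numbers parted by spaces: the shift along the tool's x, y, z in units of 0.25 m (1.0 is 0.25 m), then the turn, a rotation vector about the tool's x, y, z in units of 1.5 rad (1.0 is 1.5 rad). A call has 1 to 8 rows; each row is the pose to reach, as a shift and turn from the pose commanded when the call began, along the tool's axes at that moment; what a row does not reach only later rows make up. A row lasts 1/10 s, in which the tool goes at most 50 mm and 8.59 degrees, less where a joint would pass 70% of its speed; a pose out of reach is approached as far as the arm can. A call with a number of a shift or a turn outside -1 to 1 is refused whole. A call with a gripper value outside its range is refused whole. OPENING is the gripper command: -1 is shut, 1 is fully open, values between are in proportion, set as the call begins (- or left out, the last holds). The fingers move at their own pace and stop on an object; FORCE is the grip in N (left out, the last holds). Time passes only in rows, so rows that repeat a pose let the fingers close. It gives the time, the measured TCP pose, the force and the opening at its end, in the units of the state.
- r.read_state(): the state, without advancing time (a new reading comes with each control period).
- vision.camera(name): name is "side" or "top" or "wrist"; returns (picture, depth): 400x640x3 uint8, blue, green, red; 400x640 float32, m along the optical axis (not along the pixel's ray), 0 where there is no reading.
- vision.get_calibration(name): a dict with "camera_matrix" (3x3 intrinsics, pixels), "k1" (the pictures are not rectified: a ray, as slopes to the right and down, at radius r is drawn at 1 + k1 r^2 times it, then the intrinsics apply), "rvec" (rotation vector, rad) and "tvec" (3), from world to camera coordinates, as OpenCV has them. Camera axes: x right, y down, z forward; pixel columns grow to the right and rows downward; lengths in m; the calibration is good to about 2 mm. A picture is of the moment at which its call begins: read the wrist's pose just before it. get_calibration takes no time and is no camera call; for the wrist camera it gives the pose at the moment of the call.
- close_job(): hands the job in, once; it reports no verdict.
The state is a dict: "time": time; "joint_positions": joint angles; "joint_vel": joint speeds; "joint_torque": joint torques, N m; "ee_pos": TCP position; "eef_rot": TCP orientation; "ft_force": force on the tool from outside, world axes, zero at the start; "torque": the same for the moment, N m; "width": finger opening in m.
Only numpy, scipy, OpenCV 4.12 (cv2) and the standard library are available. Lean on these libraries where they do the work, as an engineer would, in place of code of your own. Each camera call takes 0.05 s, during which the arm holds its last target. There are 200 camera calls.

## Working session

There is one attempt and no reset: what is moved stays moved. The work goes in short steps, Python scripts to look and compute and a shell command to move; the robot and the scene stay as the last step left them, time stands still between calls to the robot, and variables do not carry over. Pictures are saved under pics/ and viewed, about 8 in all and at most 12, crops included, and the job is handed in when it is done.

```bash
mkdir -p pics
cat > h.py <<'E'
import numpy as np, cv2
from bench import r, vision
def cal(n):
    c=vision.get_calibration(n); R=cv2.Rodrigues(np.array(c["rvec"],float))[0]
    return np.array(c["camera_matrix"],float),float(c["k1"]),R,np.array(c["tvec"],float).ravel()
def ray(n,uv,c=None):
    K,k1,R,t=c or cal(n); p=np.array([(uv[0]-K[0,2])/K[0,0],(uv[1]-K[1,2])/K[1,1]])
    q=p.copy()
    for _ in range(20): q=p/(1+k1*(q@q))
    return -R.T@t, R.T@np.array([q[0],q[1],1.])
def onz(n,uv,z,c=None):
    o,d=ray(n,uv,c); return o+d*(z-o[2])/d[2]
def atdepth(n,uv,D,c=None):
    o,d=ray(n,uv,c); return o+d*D
def proj(n,P,c=None):
    K,k1,R,t=c or cal(n); X=R@np.array(P)+t; q=X[:2]/X[2]; q=q*(1+k1*(q@q)); return K[:2,:2]@q+K[:2,2]
E
python3 - <<'E'
from h import *
print(r.read_state())
ims=[]
for n in("top","side"):
    c=cal(n);im,d=vision.camera(n);cv2.imwrite(f"pics/{n}0.png",im);np.save(f"pics/{n}0.npy",d)
    print(n,-c[2].T@c[3],c[2][2],c[0][0,0])
E
```

```text
{'time': 0.0, 'joint_positions': array([ 1.17340225,  0.33285572, -0.06469637,  1.46094643,  0.02157861,
        1.34989903, -0.08847475]), 'joint_vel': array([-4.30265038e-04,  2.77598803e-04,  1.01691404e-03,  7.96202412e-04,
        1.30888445e-04,  1.26851035e-03,  8.49543094e-05]), 'joint_torque': array([ 3.87092837e-05, -6.23256612e+01,  2.50700244e-02, -3.89900529e+01,
       -6.11672527e-02,  3.97168275e-02,  1.14014715e-04]), 'ee_pos': array([ 0.22865666, -0.58125143,  0.22176157]), 'eef_rot': array([-0.69461512, -0.1322366 ,  0.69483371, -0.13126089]), 'ft_force': array([-0.37172422,  0.85899586, -0.3958302 ]), 'torque': array([-0.0284041 , -0.01836069, -0.05388241]), 'width': 0.08737442581572911}
top [ 0.43622387 -0.03578527  1.45937075] [ 0.09747162  0.02994211 -0.99478779] 506.83141524109976
side [ 1.30592922 -0.51746854  0.65383011] [-0.70717671  0.494576   -0.50526793] 376.1188418782904
```

View pics/top0.png

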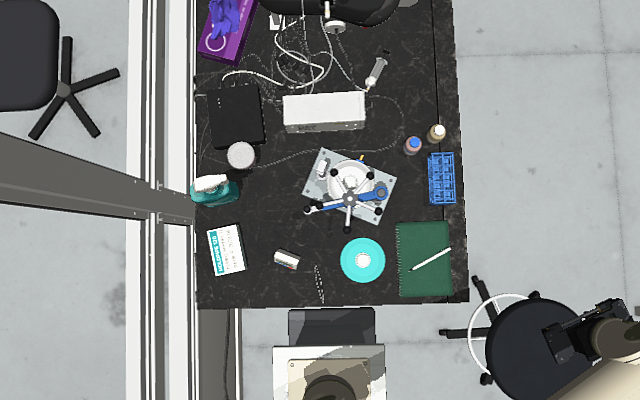

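View pics/side0.png

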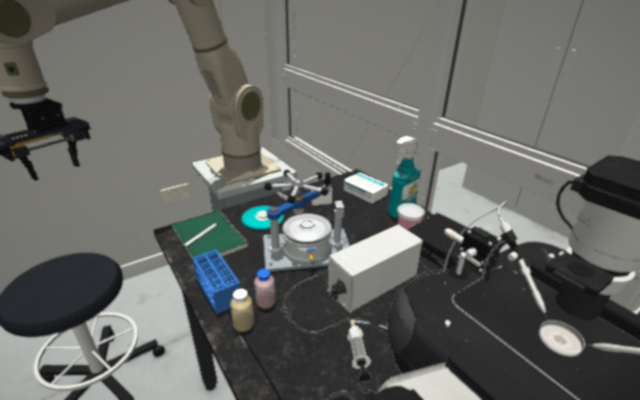

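The top view shows the chamber at about (349,187), the bridge from the hinge near (380,190) running left and down, the wheel hub near (349,199), and the teal disc decoy at (362,260). In the side view the bridge is swung towards the robot. I'll enlarge the clamp.

Run:
```python
from h import *
a=cv2.imread("pics/top0.png")[140:240,295:405]; b=cv2.imread("pics/side0.png")[160:270,255:360]
a=cv2.resize(a,(440,400),interpolation=cv2.INTER_CUBIC);b=cv2.resize(b,(360,400),interpolation=cv2.INTER_CUBIC)
cv2.imwrite("pics/c1.png",np.hstack([a,b]))
d=np.load("pics/top0.npy")
for uv in[(349,199),(380,190),(307,210),(322,168),(347,230)]:
    D=d[uv[1]-2:uv[1]+3,uv[0]-2:uv[0]+3]; print(uv,[np.round(atdepth("top",uv,x),3) for x in(np.min(D),np.median(D))])
```

```text
(349, 199) [array([ 0.547, -0.067,  0.199]), array([ 0.547, -0.067,  0.194])]
(380, 190) [array([ 0.572, -0.149,  0.15 ]), array([ 0.572, -0.15 ,  0.146])]
(307, 210) [array([0.523, 0.039, 0.188]), array([0.524, 0.04 , 0.181])]
(322, 168) [array([ 0.633, -0.001,  0.157]), array([ 0.634, -0.001,  0.151])]
(347, 230) [array([ 0.47, -0.06,  0.2 ]), array([ 0.47 , -0.06 ,  0.195])]
```

View pics/c1.png

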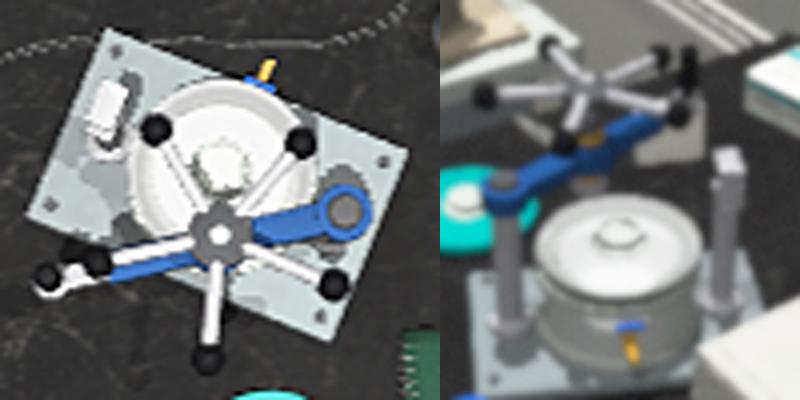

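Enlarged: the hinge is at px (381,192.5), the hub at (349,199), and the balls at (334,172), (370,176), (379,211), (347,229) and (319,205). The knob is near (306,209) and the catch at (322,166). The transparent lid with the metal boss at (349,182) lies on the chamber, so it's the right lid. The teal disc at (362,260) with a similar shape is a decoy on the table. The bridge is open about 0.7 rad and must swing towards +x.

Run:
```python
from h import *
from scipy.spatial.transform import Rotation as Ro
f=lambda x,y:(295+x/4,140+y/4)
H=onz("top",f(345,210),.146);W=onz("top",f(217,235),.199);C=onz("top",f(110,105),.15)
print("hinge",H,"hub",W,"catch",C,np.linalg.norm((W-H)[:2]),np.linalg.norm((C-H)[:2]))
a=np.arctan2(*(W-H)[1::-1]); c=np.arctan2(*(C-H)[1::-1]);print("bridge dir",a,"closed",c,a-c)
for P in (W,H,C): print(proj("side",P))
for g in(a,c): print("knob",H[:2]+.197*np.array([np.cos(g),np.sin(g)]),"hub",H[:2]+.085*np.array([np.cos(g),np.sin(g)]))
for b in[(157,127),(300,143),(335,285),(207,358),(98,262)]:
    p=onz("top",f(*b),.195);v=(p-W)[:2];print("ball",p,np.degrees(np.arctan2(v[1],v[0])),np.linalg.norm(v))
s=r.read_state();print(Ro.from_quat(s["eef_rot"]).as_matrix().round(3))
```

```text
hinge [ 0.5654811  -0.15262278  0.146     ] hub [ 0.54714698 -0.06771338  0.199     ] catch [ 0.63880498 -0.00211418  0.15      ] 0.0868662529772298 0.1674193185379002
bridge dir 1.7834570825791876 closed 1.1174620309614454 0.6659950516177422
[298.4060453  179.29570409]
[273.85519343 208.67242716]
[338.41095776 203.53724328]
knob [0.52390199 0.03993936] hub [ 0.54754087 -0.06953759]
knob [0.65176029 0.02447861] hub [ 0.60270816 -0.07620847]
ball [ 0.61686872 -0.03243924  0.195     ] 26.836098998701754 0.07813697188926481
ball [ 0.60378222 -0.12179795  0.195     ] -43.68030128594659 0.07831150945226427
ball [ 0.51392644 -0.14017954  0.195     ] -114.62805725482889 0.07971793642457811
ball [ 0.47093611 -0.05901679  0.195     ] 173.4900167059614 0.07670545660982198
ball [0.5328903  0.00709633 0.195     ] 100.78963095727173 0.07615605586400064
[[-0.001  0.366 -0.931]
 [ 0.001 -0.931 -0.366]
 [-1.    -0.001  0.   ]]
```

```bash
python3 -m pendant '-0.1 -0.97 -0.92 -0.4 0 0; -0.1 -0.97 -0.92 -0.4 0 0; -0.1 -0.97 -0.92 -0.4 0 0; -0.1 -0.97 -0.92 -0.4 0 0; -0.1 -0.97 -0.92 -0.4 0 0; -0.1 -0.97 -0.92 -0.4 0 0; -0.1 -0.97 -0.92 -0.4 0 0; -0.1 -0.97 -0.92 -0.4 0 0' -1 40
cat >> h.py <<'E'
from scipy.spatial.transform import Rotation as Ro
def goto(P,yaw=None):
    "units to type: tool-frame shift to world P and turn so that tool y has heading yaw"
    s=r.read_state();R=Ro.from_quat(s["eef_rot"]);sh=R.inv().apply(np.array(P)-s["ee_pos"])/.25
    y=R.as_matrix()[:,1];t=np.zeros(3)
    if yaw is not None:
        x=np.array([0,0,-1.]);yy=np.array([np.cos(yaw),np.sin(yaw),0]);T=Ro.from_matrix(np.c_[x,yy,np.cross(x,yy)])
        t=(R.inv()*T).as_rotvec()/1.5
    print("pos",s["ee_pos"].round(4),"yaw",np.arctan2(y[1],y[0]).round(3),"| shift",sh.round(3),"turn",t.round(3))
E
python3 -c "
from h import *
goto((.475,.035,.22),0)"
```

```text
time: 0.9
ee_pos: [0.3563, -0.2674, 0.2481]
eef_rot: [0.624, 0.333, -0.623, 0.334]
ft_force: [0.1, -0.8, 1.0]
width: 0.0311
pos [ 0.3563 -0.2674  0.2481] yaw -0.589 | shift [ 0.112 -0.277 -1.27 ] turn [-0.393  0.    -0.001]
```

```bash
python3 -m pendant '0 -0.3 -1 -0.393 0 0; 0 -0.3 -1 -0.393 0 0; 0 -0.3 -1 -0.393 0 0; 0 -0.3 -1 -0.393 0 0; 0 -0.3 -1 -0.393 0 0; 0 -0.3 -1 -0.393 0 0'
python3 - <<'E'
from h import *
im,d=vision.camera("wrist");cv2.imwrite("pics/w1.png",im)
goto((.475,.035,.22),0);goto((.475,.035,.157),0)
E
```

```text
time: 1.5
ee_pos: [0.4332, -0.0178, 0.2478]
eef_rot: [0.5, 0.5, -0.5, 0.5]
ft_force: [0.1, -0.4, -0.1]
width: 0.0004
pos [ 0.4331 -0.0189  0.2476] yaw -0.001 | shift [ 0.111  0.167 -0.216] turn [-0.001 -0.    -0.   ]
pos [ 0.4331 -0.0189  0.2476] yaw -0.001 | shift [ 0.363  0.167 -0.215] turn [-0.001 -0.    -0.   ]
```

View pics/w1.png

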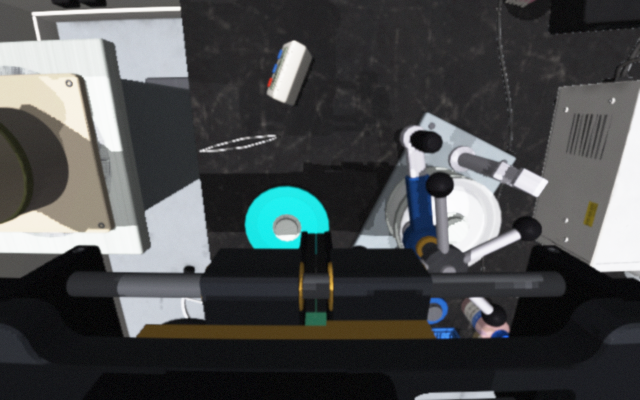

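The wrist view shows the knob top at about (428,141), one ball at (440,184), the hub near (448,262), and the catch lip near (530,182).

Run:
```python
from h import *
print("knob",onz("wrist",(428,141),.183),"ball",onz("wrist",(440,184),.187),"hub",onz("wrist",(448,262),.19),"catch",onz("wrist",(530,182),.15))
```

```text
knob [0.52256558 0.04120335 0.183     ] ball [0.53487209 0.00711675 0.187     ] hub [ 0.55016241 -0.06290962  0.19      ] catch [ 6.39310156e-01 -2.01966730e-04  1.50000000e-01]
```

```bash
python3 -m pendant '0 0.188 -0.252 0 0 0; 0 0.188 -0.252 0 0 0; 0.18 0.188 -0.252 0 0 0; 0.363 0.188 -0.252 0 0 0; 0.363 0.188 -0.252 0 0 0'
python3 - <<'E'
from h import *
H=np.array([.5655,-.1526]);c=1.117
K0=np.array([.5226,.0405]);v=K0-H;a0=np.arctan2(v[1],v[0]);print(a0,np.linalg.norm(v))
for a in np.linspace(a0,c-.03,8):
    k=H+.199*np.array([np.cos(a),np.sin(a)]); p=k-np.array([.0245,0]) ; print(a.round(3)); goto((p[0],p[1]+.002,.157))
E
```

```text
time: 2.05
ee_pos: [0.4762, 0.0376, 0.1516]
eef_rot: [-0.5, -0.5, 0.505, -0.496]
ft_force: [-0.6, -0.6, 0.6]
width: 0.0006
1.7894104390888093 0.1978080382593185
1.789
pos [0.4762 0.0376 0.1516] yaw -0.008 | shift [-0.022  0.086 -0.025] turn [0. 0. 0.]
1.689
pos [0.4762 0.0376 0.1516] yaw -0.008 | shift [-0.023  0.165 -0.039] turn [0. 0. 0.]
1.589
pos [0.4762 0.0376 0.1516] yaw -0.008 | shift [-0.024  0.244 -0.045] turn [0. 0. 0.]
1.488
pos [0.4762 0.0376 0.1516] yaw -0.008 | shift [-0.025  0.324 -0.043] turn [0. 0. 0.]
1.388
pos [0.4762 0.0376 0.1516] yaw -0.008 | shift [-0.025  0.403 -0.033] turn [0. 0. 0.]
1.288
pos [0.4762 0.0376 0.1516] yaw -0.008 | shift [-0.026  0.481 -0.016] turn [0. 0. 0.]
1.187
pos [0.4762 0.0376 0.1516] yaw -0.008 | shift [-0.027  0.557  0.01 ] turn [0. 0. 0.]
1.087
pos [0.4762 0.0376 0.1516] yaw -0.008 | shift [-0.028  0.63   0.043] turn [0. 0. 0.]
```

```bash
python3 -m pendant '0 0.06 0 0 0 0; 0 0.12 -0.01 0 0 0; 0 0.18 -0.02 0 0 0; 0 0.24 -0.02 0 0 0; 0 0.30 -0.02 0 0 0; 0 0.36 -0.01 0 0 0; 0 0.42 0 0 0 0; 0 0.48 0.02 0 0 0'; python3 -m pendant '0 0.02 0.01 0 0 0; 0 0.03 0.01 0 0 0; 0 0.03 0.01 0 0 0'
```

```text
time: 2.85
ee_pos: [0.6009, 0.0324, 0.1589]
eef_rot: [0.502, 0.498, -0.502, 0.498]
ft_force: [0.2, 0.1, -0.4]
width: 0.0006
time: 3.15
ee_pos: [0.6073, 0.0311, 0.1575]
eef_rot: [0.502, 0.498, -0.502, 0.498]
ft_force: [-0.0, 0.1, 0.3]
width: 0.0002
```

```bash
python3 -m pendant '0 0.02 0 0 0 0; 0 0.04 0.01 0 0 0; 0 0.055 0.015 0 0 0; 0 0.07 0.02 0 0 0; 0 0.07 0.02 0 0 0'
python3 - <<'E'
from h import *
im,d=vision.camera("top");cv2.imwrite("pics/top1.png",im)
cv2.imwrite("pics/c2.png",cv2.resize(im[140:240,295:405],(660,600),interpolation=cv2.INTER_CUBIC))
E
```

```text
time: 3.65
ee_pos: [0.6251, 0.0262, 0.1567]
eef_rot: [0.502, 0.498, -0.502, 0.498]
ft_force: [-0.3, -0.3, 0.8]
width: 0.0007
```

View pics/c2.png

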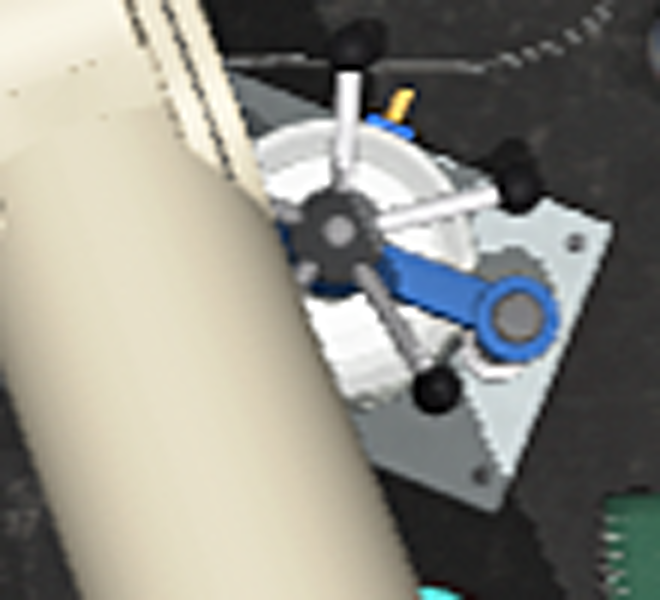

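The bridge (hub at crop (340,230), hinge at (517,315)) is now almost square with the plate. I'll push on until the buffer is felt.

```bash
python3 -m pendant '0 0.015 0.005 0 0 0; 0 0.02 0.005 0 0 0; 0 0.02 0.005 0 0 0; 0 0.02 0.005 0 0 0'; python3 -m pendant '0 0.01 0.005 0 0 0; 0 0.02 0.005 0 0 0; 0 0.02 0.005 0 0 0; 0 0.02 0.005 0 0 0'
```

```text
time: 4.1
ee_pos: [0.6287, 0.0254, 0.1567]
eef_rot: [-0.501, -0.499, 0.502, -0.498]
ft_force: [-5.9, 1.2, 3.0]
width: 0.0008
time: 4.5
ee_pos: [0.6291, 0.0253, 0.1565]
eef_rot: [-0.498, -0.502, 0.504, -0.496]
ft_force: [-32.7, 0.0, 19.3]
width: 0.0005
```

The bridge is firmly on its stop: force rose to 33 N with no travel. I'll back off, lift and check.

```bash
python3 -m pendant '0 -0.06 0 0 0 0; 0 -0.12 0 0 0 0; 0 -0.2 0 0 0 0; -0.25 -0.2 0 0 0 0; -0.4 -0.25 0 0 0 0; -0.4 -0.6 0 0 0 0; -0.4 -0.6 0 0 0 0; -0.4 -0.6 0 0 0 0'
python3 - <<'E'
from h import *
im,d=vision.camera("top");cv2.imwrite("pics/top2.png",im)
s,_=vision.camera("side");cv2.imwrite("pics/side2.png",s)
a=cv2.resize(im[140:240,295:405],(440,400),interpolation=cv2.INTER_CUBIC);b=cv2.resize(s[160:270,255:360],(360,400),interpolation=cv2.INTER_CUBIC)
cv2.imwrite("pics/c3.png",np.hstack([a,b]))
print(r.read_state())
E
```

```text
time: 5.3
ee_pos: [0.4817, 0.0251, 0.2576]
eef_rot: [-0.501, -0.497, 0.502, -0.5]
ft_force: [0.3, 1.3, 0.8]
width: 0.0009
{'time': 5.4, 'joint_positions': array([ 0.62135226,  0.05246079, -0.78200841,  1.73084883,  0.03996797,
        1.37216252, -0.17499616]), 'joint_vel': array([-0.01352021,  0.05139748,  0.00964963, -0.03092058,  0.01070362,
       -0.00344207, -0.00355788]), 'joint_torque': array([ 5.40642315e-03, -3.57753646e+01, -2.02730007e+00, -3.81332338e+01,
       -3.60454302e-01,  1.83030493e-01,  1.33601334e-01]), 'ee_pos': array([0.48469043, 0.0244081 , 0.25745102]), 'eef_rot': array([-0.5017677 , -0.49725122,  0.50182214, -0.49914421]), 'ft_force': array([ 0.5966547 , -0.42819872, -0.05219243]), 'torque': array([-0.09476755, -0.128279  , -0.00314437]), 'width': 0.00044606487054482257}
```

View pics/c3.png

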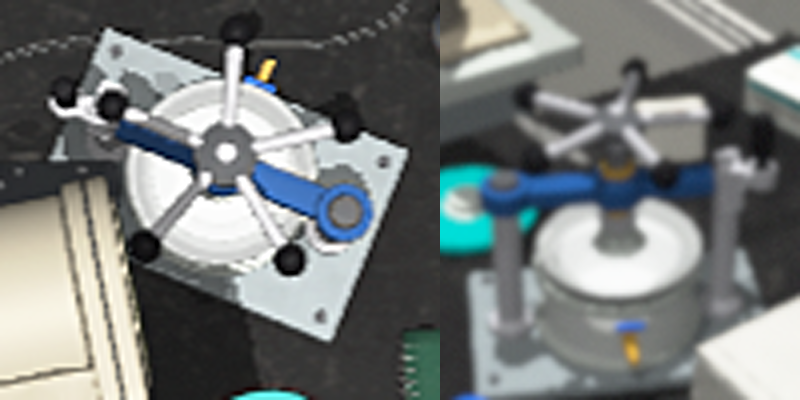

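The bridge lies along the plate's long axis in the catch: hub at crop (227,152), balls at (237,27), (345,122), (290,262), (147,247) and (112,103). The lid looks flat. Next I'll plan to push a spoke round with the shut fingers.

Run:
```python
from h import *
f=lambda x,y:(295+x/4,140+y/4)
W=onz("top",f(227,152),.195); B=[onz("top",f(*b),.19) for b in[(237,27),(345,122),(290,262),(147,247),(112,103)]]
print("hub",W,"centroid",np.mean(B,0))
g=lambda x,y:(255+(x-440)*.2917,160+y*.275)
print("side centroid",np.mean([g(*b) for b in[(635,70),(722,110),(662,172),(533,158),(523,97)]],0),[proj("side",(W[0],W[1],z)).round(1) for z in(.16,.175,.19)])
c=np.mean(B,0)
for b in B: print(np.degrees(np.arctan2(*(b-c)[1::-1])).round(1),np.linalg.norm(b-c).round(4))
p=onz("top",f(345,210),.146);print("bridge angle", np.arctan2(*(c-p)[1::-1]))
```

```text
hub [ 0.59958321 -0.07586067  0.195     ] centroid [ 0.60038038 -0.07547013  0.19      ]
side centroid [306.0475 193.385 ] [array([306.4, 201.5]), array([306.4, 196.4]), array([306.4, 191.3])]
-6.9 0.0801
-77.7 0.0773
-152.1 0.0802
138.6 0.0782
64.8 0.0785
bridge angle 1.1459975341944355
```

```bash
python3 -m pendant '0 0.14 0.19 0 0 0; 0 0.28 0.378 0 0 0; 0 0.28 0.378 0 0 0; 0.15 0.28 0.378 0 0 0; 0.28 0.28 0.378 0 0 0; 0.36 0.28 0.378 0 0 0; 0.4 0.28 0.378 0 0 0; 0.4 0.28 0.378 0 0 0'
cat >> h.py <<'E'
HUB=np.array([.601,-.0757])
def mom(n=8):
    "average of readings while holding: costs a camera call (0.05 s) each"
    L=[]
    for _ in range(n):
        vision.camera("side") if n>1 else 0
        s=r.read_state();d=s["ee_pos"][:2]-HUB;F=s["ft_force"];L.append([s["torque"][2],d[0]*F[1]-d[1]*F[0],F[0],F[1],F[2]])
    m=np.mean(L,0);print("t",round(s["time"],2),"tcp",s["ee_pos"].round(4),"r",np.linalg.norm(d).round(4),"phi",np.degrees(np.arctan2(d[1],d[0])).round(1),"| Tz,rxF,sum",m[:2].round(3),(m[0]+m[1]).round(3),"sd",np.std(L,0).round(2),"eqN@62",((m[0]+m[1])/.062).round(2),"F",m[2:].round(2))
def path(a0,a1,n=8,r0=.047):
    P=[HUB+r0*np.array([np.cos(a),np.sin(a)]) for a in np.radians(np.linspace(a0,a1,n+1))]
    print("; ".join(f"0 {(p-P[0])[0]/.25:.3f} {-(p-P[0])[1]/.25:.3f} 0 0 0" for p in P[1:]))
E
python3 -c "
from h import *
mom(6);goto((.5543,-.070,.157),0);path(173,113)"
```

```text
time: 6.2
ee_pos: [0.554, -0.0698, 0.1555]
eef_rot: [-0.501, -0.499, 0.502, -0.498]
ft_force: [-0.0, -0.3, 0.6]
width: 0.0002
t 6.5 tcp [ 0.5547 -0.0701  0.1579] r 0.0466 phi 173.1 | Tz,rxF,sum [0.001 0.011] 0.012 sd [0.03 0.02 0.47 0.44 0.77] eqN@62 0.2 F [ 0.1  -0.26  0.45]
pos [ 0.5547 -0.0701  0.1579] yaw -0.007 | shift [ 0.004 -0.002 -0.   ] turn [-0.004  0.    -0.001]
0 0.005 -0.024 0 0 0; 0 0.012 -0.048 0 0 0; 0 0.023 -0.070 0 0 0; 0 0.036 -0.090 0 0 0; 0 0.053 -0.109 0 0 0; 0 0.071 -0.125 0 0 0; 0 0.091 -0.139 0 0 0; 0 0.113 -0.150 0 0 0
```

```bash
python3 -m pendant '0 0.005 -0.025 0 0 0; 0 0.01 -0.05 0 0 0; 0 0.025 -0.07 0 0 0; 0 0.035 -0.09 0 0 0; 0 0.055 -0.11 0 0 0; 0 0.07 -0.125 0 0 0; 0 0.09 -0.14 0 0 0; 0 0.113 -0.15 0 0 0'; python3 -c "
from h import *
mom(5);path(113,63)"
```

```text
time: 7.3
ee_pos: [0.5828, -0.0321, 0.1566]
eef_rot: [-0.501, -0.499, 0.502, -0.498]
ft_force: [-3.3, -1.0, 1.0]
width: 0.0003
t 7.55 tcp [ 0.5829 -0.0322  0.1569] r 0.0471 phi 112.6 | Tz,rxF,sum [-0.     0.015] 0.015 sd [0.01 0.03 0.71 0.43 0.66] eqN@62 0.25 F [-0.19 -0.41  0.42]
0 0.019 -0.007 0 0 0; 0 0.039 -0.012 0 0 0; 0 0.060 -0.014 0 0 0; 0 0.080 -0.015 0 0 0; 0 0.100 -0.013 0 0 0; 0 0.121 -0.009 0 0 0; 0 0.140 -0.003 0 0 0; 0 0.159 0.006 0 0 0
```

```bash
python3 -m pendant '0 0.02 -0.007 0 0 0; 0 0.04 -0.012 0 0 0; 0 0.06 -0.014 0 0 0; 0 0.08 -0.015 0 0 0; 0 0.1 -0.013 0 0 0; 0 0.12 -0.009 0 0 0; 0 0.14 -0.003 0 0 0; 0 0.16 0.006 0 0 0'
python3 - <<'E'
from h import *
mom(1);im,d=vision.camera("top");cv2.imwrite("pics/top3.png",im)
s,_=vision.camera("side");cv2.imwrite("pics/side3.png",s)
a=cv2.resize(im[140:240,295:405],(440,400),interpolation=cv2.INTER_CUBIC);b=cv2.resize(s[160:270,255:360],(360,400),interpolation=cv2.INTER_CUBIC)
cv2.imwrite("pics/c4.png",np.hstack([a,b]))
path(63,23)
E
```

```text
time: 8.35
ee_pos: [0.6228, -0.0342, 0.1567]
eef_rot: [0.502, 0.499, -0.501, 0.498]
ft_force: [-3.4, 1.2, -0.2]
width: 0.0005
t 8.35 tcp [ 0.6228 -0.0342  0.1567] r 0.0469 phi 62.4 | Tz,rxF,sum [-0.045  0.168] 0.123 sd [0. 0. 0. 0. 0.] eqN@62 1.99 F [-3.4   1.24 -0.17]
0 0.014 0.008 0 0 0; 0 0.028 0.017 0 0 0; 0 0.040 0.028 0 0 0; 0 0.052 0.039 0 0 0; 0 0.063 0.052 0 0 0; 0 0.072 0.065 0 0 0; 0 0.081 0.079 0 0 0; 0 0.088 0.094 0 0 0
```

View pics/c4.png

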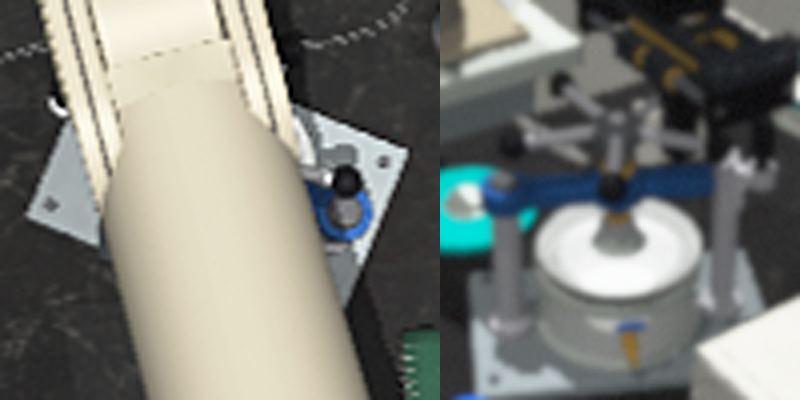

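The side view shows the wheel turning without load, and the lid is flat. The ball at crop (345,180) suggests about 1.7 rad turned. From here I take smaller steps.

```bash
python3 -c "
from h import *
for k in range(63,-300,-20): print(k,k-20);path(k,k-20,5)"
```

```text
63 43
0 0.011 0.006 0 0 0; 0 0.022 0.014 0 0 0; 0 0.033 0.021 0 0 0; 0 0.043 0.030 0 0 0; 0 0.052 0.039 0 0 0
43 23
0 0.009 0.010 0 0 0; 0 0.017 0.020 0 0 0; 0 0.024 0.031 0 0 0; 0 0.030 0.043 0 0 0; 0 0.036 0.055 0 0 0
23 3
0 0.005 0.012 0 0 0; 0 0.009 0.025 0 0 0; 0 0.011 0.038 0 0 0; 0 0.014 0.051 0 0 0; 0 0.015 0.064 0 0 0
3 -17
0 0.000 0.013 0 0 0; 0 -0.000 0.026 0 0 0; 0 -0.002 0.039 0 0 0; 0 -0.005 0.052 0 0 0; 0 -0.008 0.065 0 0 0
-17 -37
0 -0.004 0.012 0 0 0; 0 -0.009 0.024 0 0 0; 0 -0.015 0.036 0 0 0; 0 -0.022 0.047 0 0 0; 0 -0.030 0.058 0 0 0
-37 -57
0 -0.008 0.010 0 0 0; 0 -0.017 0.020 0 0 0; 0 -0.027 0.029 0 0 0; 0 -0.037 0.037 0 0 0; 0 -0.048 0.045 0 0 0
-57 -77
0 -0.011 0.007 0 0 0; 0 -0.023 0.013 0 0 0; 0 -0.035 0.018 0 0 0; 0 -0.047 0.022 0 0 0; 0 -0.060 0.026 0 0 0
-77 -97
0 -0.013 0.003 0 0 0; 0 -0.026 0.004 0 0 0; 0 -0.039 0.005 0 0 0; 0 -0.052 0.005 0 0 0; 0 -0.065 0.003 0 0 0
-97 -117
0 -0.013 -0.002 0 0 0; 0 -0.026 -0.005 0 0 0; 0 -0.038 -0.009 0 0 0; 0 -0.051 -0.014 0 0 0; 0 -0.062 -0.019 0 0 0
-117 -137
0 -0.011 -0.006 0 0 0; 0 -0.022 -0.014 0 0 0; 0 -0.033 -
[... 429 characters left out ...]
7 -217
0 0.004 -0.012 0 0 0; 0 0.009 -0.024 0 0 0; 0 0.015 -0.036 0 0 0; 0 0.022 -0.047 0 0 0; 0 0.030 -0.058 0 0 0
-217 -237
0 0.008 -0.010 0 0 0; 0 0.017 -0.020 0 0 0; 0 0.027 -0.029 0 0 0; 0 0.037 -0.037 0 0 0; 0 0.048 -0.045 0 0 0
-237 -257
0 0.011 -0.007 0 0 0; 0 0.023 -0.013 0 0 0; 0 0.035 -0.018 0 0 0; 0 0.047 -0.022 0 0 0; 0 0.060 -0.026 0 0 0
-257 -277
0 0.013 -0.003 0 0 0; 0 0.026 -0.004 0 0 0; 0 0.039 -0.005 0 0 0; 0 0.052 -0.005 0 0 0; 0 0.065 -0.003 0 0 0
-277 -297
0 0.013 0.002 0 0 0; 0 0.026 0.005 0 0 0; 0 0.038 0.009 0 0 0; 0 0.051 0.014 0 0 0; 0 0.062 0.019 0 0 0
-297 -317
0 0.011 0.006 0 0 0; 0 0.022 0.014 0 0 0; 0 0.033 0.021 0 0 0; 0 0.043 0.030 0 0 0; 0 0.052 0.039 0 0 0
```

```bash
python3 -m pendant '0 0.014 0.008 0 0 0; 0 0.028 0.017 0 0 0; 0 0.04 0.028 0 0 0; 0 0.052 0.039 0 0 0'; python3 -c "
from h import *
mom(1)"
```

```text
time: 8.85
ee_pos: [0.6358, -0.0445, 0.1568]
eef_rot: [0.502, 0.498, -0.502, 0.498]
ft_force: [-3.3, 2.7, 0.3]
width: 0.0006
t 8.85 tcp [ 0.6358 -0.0445  0.1568] r 0.0467 phi 42.0 | Tz,rxF,sum [0.006 0.196] 0.203 sd [0. 0. 0. 0. 0.] eqN@62 3.27 F [-3.26  2.71  0.32]
```

```bash
python3 -m pendant '0 0.009 0.01 0 0 0; 0 0.017 0.02 0 0 0; 0 0.024 0.031 0 0 0; 0 0.03 0.043 0 0 0; 0 0.036 0.055 0 0 0'; python3 -c "
from h import *
mom(1)"
```

```text
time: 9.35
ee_pos: [0.6446, -0.0583, 0.1569]
eef_rot: [0.502, 0.498, -0.502, 0.498]
ft_force: [-2.4, 4.1, -0.4]
width: 0.0
t 9.35 tcp [ 0.6446 -0.0583  0.1569] r 0.0469 phi 21.8 | Tz,rxF,sum [0.049 0.219] 0.268 sd [0. 0. 0. 0. 0.] eqN@62 4.32 F [-2.35  4.09 -0.38]
```

```bash
python3 -m pendant '0 0.005 0.012 0 0 0; 0 0.008 0.025 0 0 0'; python3 -c "
from h import *
mom(1)"; python3 -m pendant '0 0.001 0.006 0 0 0; 0 0.002 0.012 0 0 0'; python3 -c "
from h import *
mom(1)"
```

```text
time: 9.55
ee_pos: [0.6462, -0.0637, 0.1567]
eef_rot: [0.502, 0.499, -0.501, 0.498]
ft_force: [-4.0, 6.4, -0.7]
width: 0.0002
t 9.55 tcp [ 0.6462 -0.0637  0.1567] r 0.0468 phi 14.8 | Tz,rxF,sum [-0.041  0.336] 0.296 sd [0. 0. 0. 0. 0.] eqN@62 4.77 F [-4.05  6.37 -0.69]
time: 9.75
ee_pos: [0.6466, -0.0661, 0.1567]
eef_rot: [0.502, 0.499, -0.501, 0.498]
ft_force: [-4.9, 6.8, -1.6]
width: 0.0002
t 9.75 tcp [ 0.6466 -0.0661  0.1567] r 0.0466 phi 11.9 | Tz,rxF,sum [-0.085  0.36 ] 0.274 sd [0. 0. 0. 0. 0.] eqN@62 4.42 F [-4.95  6.85 -1.62]
```

```bash
python3 -c "
from h import *
mom(6)
path(10,0,5)"
```

```text
t 10.05 tcp [ 0.6467 -0.0663  0.1567] r 0.0467 phi 11.6 | Tz,rxF,sum [-0.081  0.288] 0.206 sd [0.04 0.02 0.68 0.53 0.23] eqN@62 3.33 F [-3.06  5.67 -1.16]
0 0.001 0.006 0 0 0; 0 0.002 0.013 0 0 0; 0 0.002 0.020 0 0 0; 0 0.003 0.026 0 0 0; 0 0.003 0.033 0 0 0
```

```bash
python3 -m pendant '0 0.001 0.005 0 0 0; 0 0.002 0.01 0 0 0; 0 0.002 0.015 0 0 0; 0 0.002 0.02 0 0 0'; python3 -c "
from h import *
mom(1);mom(4)"
```

```text
time: 10.45
ee_pos: [0.647, -0.0703, 0.1566]
eef_rot: [0.502, 0.5, -0.501, 0.498]
ft_force: [-2.9, 8.0, -2.0]
width: 0.0004
t 10.45 tcp [ 0.647  -0.0703  0.1566] r 0.0463 phi 6.6 | Tz,rxF,sum [-0.116  0.381] 0.266 sd [0. 0. 0. 0. 0.] eqN@62 4.29 F [-2.88  7.95 -2.03]
t 10.65 tcp [ 0.6471 -0.0706  0.1567] r 0.0464 phi 6.3 | Tz,rxF,sum [-0.119  0.382] 0.263 sd [0.03 0.01 0.27 0.3  0.5 ] eqN@62 4.24 F [-3.16  7.93 -1.56]
```

```bash
python3 -m pendant '0 0 0.005 0 0 0; 0 0 0.01 0 0 0; 0 0 0.015 0 0 0; 0 0 0.02 0 0 0'; python3 -c "
from h import *
mom(1);mom(4)"
```

```text
time: 11.05
ee_pos: [0.6471, -0.0747, 0.1566]
eef_rot: [0.502, 0.5, -0.5, 0.498]
ft_force: [-2.3, 10.4, -2.4]
width: 0.0008
t 11.05 tcp [ 0.6471 -0.0747  0.1566] r 0.0461 phi 1.3 | Tz,rxF,sum [-0.1    0.483] 0.384 sd [0. 0. 0. 0. 0.] eqN@62 6.19 F [-2.31 10.43 -2.43]
t 11.25 tcp [ 0.6472 -0.0749  0.1566] r 0.0462 phi 1.0 | Tz,rxF,sum [-0.121  0.441] 0.32 sd [0.02 0.02 0.25 0.46 0.33] eqN@62 5.17 F [-1.81  9.52 -1.78]
```

The foot is bearing: the load rises about 1 N per 0.1 rad, now roughly 5.5 N equivalent. One more small step.

```bash
python3 -m pendant '0 0 0.003 0 0 0; 0 0 0.006 0 0 0; 0 -0.001 0.009 0 0 0'; python3 -c "
from h import *
mom(1);mom(5)"
```

```text
time: 11.55
ee_pos: [0.647, -0.0766, 0.1567]
eef_rot: [0.502, 0.5, -0.5, 0.498]
ft_force: [-2.4, 9.8, -3.1]
width: -0.0001
t 11.55 tcp [ 0.647  -0.0766  0.1567] r 0.046 phi -1.2 | Tz,rxF,sum [-0.138  0.447] 0.309 sd [0. 0. 0. 0. 0.] eqN@62 4.99 F [-2.37  9.75 -3.07]
t 11.8 tcp [ 0.647  -0.0767  0.1566] r 0.046 phi -1.2 | Tz,rxF,sum [-0.112  0.485] 0.373 sd [0.03 0.02 0.42 0.51 0.3 ] eqN@62 6.02 F [-1.84 10.59 -1.91]
```

```bash
python3 -m pendant '0 0 0.003 0 0 0; 0 0 0.006 0 0 0; 0 0 0.006 0 0 0'; python3 -c "
from h import *
mom(1);mom(5)"
```

```text
time: 12.1
ee_pos: [0.6471, -0.0781, 0.1567]
eef_rot: [0.502, 0.5, -0.5, 0.498]
ft_force: [-2.1, 11.2, -2.6]
width: 0.0003
t 12.1 tcp [ 0.6471 -0.0781  0.1567] r 0.0462 phi -2.9 | Tz,rxF,sum [-0.092  0.513] 0.422 sd [0. 0. 0. 0. 0.] eqN@62 6.8 F [-2.07 11.24 -2.58]
t 12.35 tcp [ 0.6471 -0.0781  0.1567] r 0.0461 phi -2.9 | Tz,rxF,sum [-0.088  0.498] 0.41 sd [0.03 0.02 0.69 0.47 0.34] eqN@62 6.61 F [-1.63 10.9  -1.7 ]
```

Hand-tight, about 6.6 N equivalent. Now I release, clear the spoke, check, then lift.

```bash
python3 -m pendant '0 0 -0.015 0 0 0; 0 0 -0.03 0 0 0; 0 0 -0.045 0 0 0; 0 0 -0.045 0 0 0; 0 0 -0.045 0 0 0'; python3 -c "
from h import *
mom(3)"
```

```text
time: 12.85
ee_pos: [0.6472, -0.0704, 0.1569]
eef_rot: [-0.502, -0.498, 0.502, -0.499]
ft_force: [0.2, 0.4, 0.1]
width: 0.0005
t 13.0 tcp [ 0.6471 -0.0704  0.1568] r 0.0464 phi 6.6 | Tz,rxF,sum [-0.02  -0.003] -0.022 sd [0.01 0.03 0.37 0.55 0.49] eqN@62 -0.36 F [-0.7  -0.14  0.23]
```

```bash
python3 -m pendant '-0.03 0 -0.012 0 0 0; -0.1 0 -0.012 0 0 0; -0.25 0 -0.012 0 0 0; -0.4 0 -0.012 0 0 0; -0.4 -0.15 -0.1 0 0 0; -0.4 -0.35 -0.3 0 0 0; -0.4 -0.55 -0.5 0 0 0; -0.4 -0.7 -0.7 0 0 0';  python3 -m pendant '0 0 0 0 0 0; 0 0 0 0 0 0; 0 0 0 0 0 0'
python3 - <<'E'
from h import *
im,d=vision.camera("top");cv2.imwrite("pics/top4.png",im)
s,_=vision.camera("side");cv2.imwrite("pics/side4.png",s)
a=cv2.resize(im[140:240,295:405],(440,400),interpolation=cv2.INTER_CUBIC);b=cv2.resize(s[160:270,255:360],(360,400),interpolation=cv2.INTER_CUBIC)
cv2.imwrite("pics/c5.png",np.hstack([a,b]));print(r.read_state()["ft_force"])
# anything else moved?
for n in("top","side"):
    A=cv2.imread(f"pics/{n}0.png");B=cv2.imread(f"pics/{n}4.png");m=(cv2.absdiff(A,B).max(2)>40).astype(np.uint8)
    k,_,st,_=cv2.connectedComponentsWithStats(cv2.morphologyEx(m,cv2.MORPH_OPEN,np.ones((3,3))))
    print(n,[tuple(int(v) for v in x) for x in st[1:] if x[4]>12])
E
```

```text
time: 13.8
ee_pos: [0.5059, 0.0661, 0.2573]
eef_rot: [-0.502, -0.498, 0.502, -0.499]
ft_force: [0.8, 0.5, 1.1]
width: 0.0005
time: 14.1
ee_pos: [0.508, 0.0642, 0.2572]
eef_rot: [0.502, 0.498, -0.502, 0.498]
ft_force: [0.1, -0.5, 0.3]
width: 0.0004
[ 0.03603359 -0.80136362  0.08671582]
top [(240, 153, 141, 247, 14774), (357, 154, 6, 8, 37), (366, 168, 9, 12, 72), (375, 172, 11, 14, 93), (309, 206, 9, 7, 51), (375, 207, 8, 9, 61), (355, 253, 12, 15, 134), (559, 298, 81, 102, 3917), (349, 349, 4, 7, 21), (363, 351, 23, 45, 442), (617, 376, 23, 24, 384), (362, 397, 7, 3, 18)]
side [(0, 0, 125, 180, 7484), (169, 0, 9, 5, 32), (188, 0, 10, 6, 46), (228, 0, 15, 59, 279), (274, 0, 10, 4, 33), (289, 0, 6, 8, 39), (310, 0, 25, 21, 429), (334, 3, 23, 22, 264), (185, 23, 4, 6, 21), (188, 31, 4, 4, 14), (191, 38, 25, 28, 190), (349, 40, 6, 11, 44), (4, 61, 17, 16, 203), (317, 67, 33, 8, 196), (201, 68, 18, 27, 222), (303, 76, 62, 69, 2169), (239, 84, 16, 35, 394), (256, 92, 6, 24, 114), (262, 166, 6, 7, 35), (211, 168, 16, 23, 211), (283, 170, 7, 6, 32), (317, 172, 6, 7, 34), (325, 173, 5, 6, 30), (289, 174, 6, 6, 26), (265, 183, 5, 7, 31), (272, 182, 22, 8, 93), (303, 184, 10, 5, 42), (278, 186, 56, 44, 941), (348, 190, 4, 4, 14), (334, 200, 9, 8, 63), (314, 205, 20, 8, 123), (344, 206, 9, 6, 44), (258, 210, 10, 7, 52), (329, 230, 6, 15, 59), (341, 230, 9, 18, 113), (331, 248, 5, 5, 24), (279, 261, 8, 5, 33)]
```

View pics/c5.png

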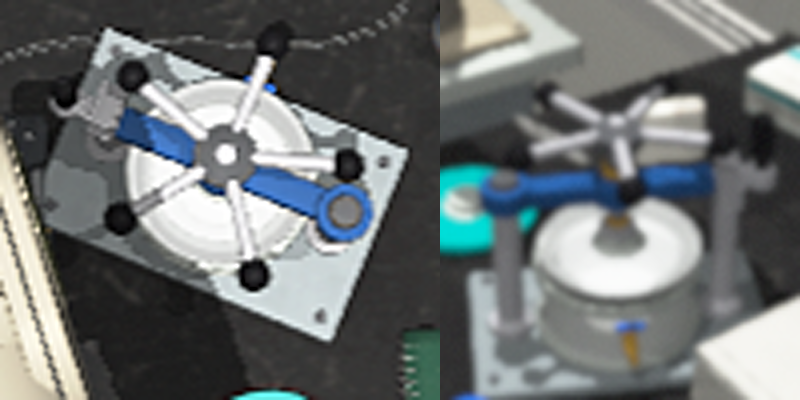

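View pics/top4.png

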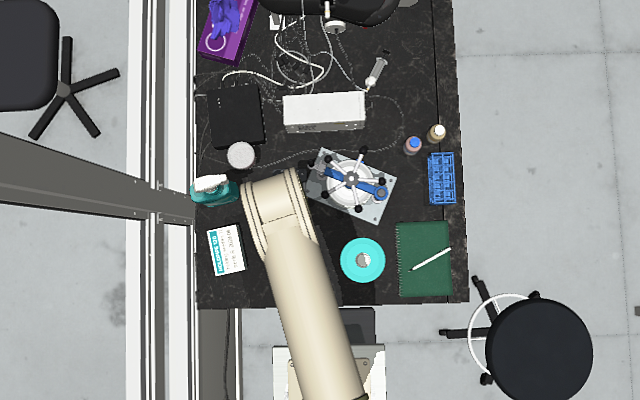

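Final view: the bridge is in the catch (crop hub (227,155)). The wheel has a spoke at (272,42) and has eased back only slightly. The lid is flat and centred, and the arm is clear. The other objects are where they were; the one change, at (355,253), is the arm's shadow on the teal disc.

```bash
python3 -c "
from bench import close_job
print(close_job())"
```

```text
the job is handed in; nothing more can be done
None
```

The lid is clamped hand-tight and the job is handed in, at about 14 s on the robot's clock.

- **Bridge:** I pushed the swing knob with the shut fingers until the bridge stopped in its catch. The last push reached about 33 N on its stop, more than was needed, and I backed off at once. The final pictures show the bridge still in the catch.
- **Wheel:** I turned it clockwise about 2.9 rad by one spoke. The foot began to bear near 2.6 rad. I stopped at about 6.6 N equivalent at 62 mm, averaged over five readings. The single readings before that scattered by about 1 N (6.2, then 5.0, then 6.8).
- **Release:** after I let go, the wheel eased back about 0.1 rad, judged from the picture. The force on the tool fell to noise level.
- **Lid and table:** by eye the lid is flat and centred; I did not measure this. The before-and-after comparison of the pictures showed nothing else moved. The one difference away from the clamp and the arm was a shadow on the teal disc.

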